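# Seat the grating disc on the counter shredder

## Task

The grating disc of the counter shredder is standing proud on its drive base because its rim notch is not over the base's key. With a fingertip, push the lug on the disc round until the notch stands over the key, and press the disc down by its hub until it is fully home on the base. Do not lift the disc off, leave the other things on the counter where they are, and finish with your hand clear.

Things in the scene. Friction and masses are not known exactly. Their poses are not given: they have to be found in the camera images.
- base: Drive base of a counter shredder, fixed: round dark grey housing, 196 mm across at the foot, 172 mm at its flat deck, which is 60 mm above the counter; a 38 mm high block with two unused buttons on its -x side reaches 125 mm from the axis. Origin on the axis at the counter, z up, +x towards the key. A fixed spindle (17 mm diameter, 18 mm high) on the axis is hidden in the disc's hub.
- sleeve (a joint): Black push-fit sleeve, 64 mm across, round the spindle: it carries the disc 10 mm above the deck. Value 0 raised, grows to 0.010 m as it is pushed down flush with the deck. It bears the disc's weight, slides down stiffly under about 12 N (7 to 9 N from the finger plus the disc's weight) and stays where it is left.
- key (a point): The key of the base: a steel bar 10 mm wide and 8 mm high on the deck, lying radially from 55 to 80 mm from the axis (so its outer 15 mm show beyond the disc's rim), its upper edges bevelled to 6 mm width. This point is on the middle of its top face, 58.5 mm from the axis and 68 mm above the counter.
- disc: Loose perforated aluminium disc, 130 mm diameter, 8 mm thick, about 0.4 kg, with hub, lug and one rim notch. Its blind hub socket sits over the spindle; it turns either way on the sleeve with friction (1 to 4 N at the lug) and stops when the push stops. Off the key it cannot go down. Origin at the centre of its underside: 70 mm above the counter at first, 60 mm when home; +x towards the notch.
- notch (a point): The disc's rim notch: a square slot 17 mm wide, open at the rim and reaching in to 52.5 mm from the axis. This point is in the middle of the slot, 58.5 mm from the axis, at the level of the disc's underside. With the notch over the key it is straight below or above the key's point, and the key has 3.5 mm of play each side.
- lug (a point): The finger lug on top of the disc, exactly opposite the notch: an upright radial rib from 30 to 60 mm from the axis, 9 mm thick, standing 18 mm above the disc's top face. This point is at its centre, 45 mm from the axis and 8.5 mm above the disc's top face.
- hub (a point): Centre of the flat top of the disc's round hub, 36 mm diameter, 18 mm above the disc's top face and 26 mm above its underside. Press here.
- spare: A spare flat aluminium washer disc lying near the base, 100 mm diameter, 8 mm thick, with a 24 mm hole; leave alone. Origin at the centre of its underside.
- tape: A gold-coloured roll of packing tape standing near the base, axis upright, 77 mm diameter, 48 mm high; leave alone. Origin at the centre of its underside.
- saltjar: A glass jar with a steel cap standing near the base, 60 mm diameter, 88 mm high; leave alone. Origin at the centre of its underside.
- bowl: A steel bowl at the left of the counter, 124 mm across, 48 mm high; leave alone. Origin at the centre of its underside.
- knife: A long knife with a white handle lying at the right of the counter, 370 mm long, 18 mm high; leave alone. Origin at the counter about the middle of the knife's length; +x towards the tip.
- oil: A green oil bottle at the left of the counter, 68 mm diameter, 250 mm high; leave alone. Origin at the centre of its underside.
Mind the look-alikes: they are no part of the job. Of the things like the base, leave any that is green; of the rest the larger one is meant.

How it is judged:
On the way:
1. the disc's notch is turned to the key (horizontal distance between notch and key below 0.007 m), for 0.1 s.
At the end, for the whole second after the job is handed in: The disc lies level (within 0.04 rad) and at rest with its underside within 2.5 mm of the base's deck, and its notch is around the key (notch and key points within 7 mm of each other in plan) (height (world z) of disc between 0.057 and 0.0625 m and horizontal distance between notch and key below 0.007 m and angle between disc's own z axis and vertical below 0.04 rad and linear speed of disc below 0.02 m/s); the robot touches nothing.
It fails at once if the disc is lifted (more than 10 mm above where it stood) or tipped (height (world z) of disc above 0.08 m or angle between disc's own z axis and vertical above 0.35 rad).
It fails at once if another thing on the counter is moved by more than 30 mm (distance of any of spare, tape, saltjar, bowl, knife, oil from where it was at the start of the episode above 0.03 m).
It also fails if it takes over 58 s, if anything falls off the work surface, if the arm or the gripper's body presses on something with over 40 N, if the wrist force passes 120 N, or if a joint passes its speed limit or range.

## Robot

A 6-joint arm with a two-finger parallel gripper is mounted at the origin on the work surface. World frame = base frame: x ahead of the robot, y to its left, z up, the work surface at z = 0. Lengths are in m, angles in rad, forces in N, time in s.
With the tool pointing down it reaches from about 0.25 to 0.775 m from the base axis. Payload 4 kg.
Tool frame: the origin (TCP) lies at the very end of the fingers, on their centre line; the grasp point (between the pads) lies 19 mm behind it; y points along the fingers, x is the direction in which the jaws open and shut, and the axes are right-handed (so a half turn about y gives the same grasp; the last joint's range is limited). The gripper opens to 94 mm and grips with 3 to 60 N. Pads are 16 mm wide; open, the fingers measure 119 mm over their backs; the gripper's body (75 mm by 177 mm) begins 78 mm behind the grasp point.
Start: joints at [-1.358, 0.087, 1.371, -0, 1.684, -0.103], TCP at [0.171, -0.523, 0.206] pointing down, gripper open.
Joint ranges: [-3.1, 3.1], [-0.76, 2.03], [0.27, 2.55], [-1.08, 4.22], [0.17, 2.65], [-2.57, 2.57]. Speed limits (rad/s): [2.79, 2.79, 3.14, 3.14, 3.14, 3.14].

## Interface

Orientations are given as [roll, pitch, yaw] about the fixed x, y, z axes, in that order (R = Rz(yaw) Ry(pitch) Rx(roll)).
In Python, from bench import robot gives the robot as it stands.
- The arm moves only by the shell command python3 -m handwheel 'ROWS' [OPENING]. ROWS is JSON, a list of rows, each an object with "delta_pos": the shift along the tool's x, y, z in mm, a list of three; "yaw": the turn about the tool's y in rad. A call has 1 to 12 rows; each row is the pose to reach, as a shift and turn from the pose commanded when the call began, along the tool's axes at that moment; what a row does not reach only later rows make up. A row lasts 1/10 s, in which the tool goes at most 50 mm and 8.59 degrees, less where a joint would pass 70% of its speed; a pose out of reach is approached as far as the arm can. A call with a gripper value outside its range is refused whole. OPENING is the closure in counts, from 0 (fully open) to 255 (shut), set as the call begins (- or left out, the last holds). The fingers move at their own pace and stop on an object; the grip force is fixed at half the most. Time passes only in rows, so rows that repeat a pose let the fingers close. It gives the time, the measured TCP pose, the force and the opening at its end, in the units of the state.
- robot.get_obs(): the state, without advancing time (a new reading comes with each control period).
- robot.snapshot(name): name is "scene" or "top" or "wrist"; returns a dict with "image" (400x640x3 uint8, red, green, blue), "fx", "fy", "cx", "cy" (pixels), "rvec" (rotation vector, rad) and "tvec" (3), from world to camera coordinates, as OpenCV has them. Camera axes: x right, y down, z forward; pixel columns grow to the right and rows downward; lengths in m; the calibration is good to about 2 mm. A picture is of the moment at which its call begins. There is no depth.
- robot.close_job(): hands the job in, once; it reports no verdict.
The state is a dict: "time": time; "joint_positions": joint angles; "qvel": joint speeds; "joint_torque": joint torques, N m; "tool_pos": TCP position; "ee_rot": TCP orientation; "wrist_force": force on the tool from outside, world axes, zero at the start; "wrist_torque": the same for the moment, N m; "width": finger opening in m.
Only numpy, scipy, OpenCV 4.12 (cv2) and the standard library are available. Lean on these libraries where they do the work, as an engineer would, in place of code of your own. Each camera call takes 0.05 s, during which the arm holds its last target.

## Working session

There is one attempt and no reset: what is moved stays moved. The work goes in short steps, Python scripts to look and compute and a shell command to move; the robot and the scene stay as the last step left them, time stands still between calls to the robot, and variables do not carry over. Pictures are saved under pics/ and viewed, and the job is handed in when it is done.

```bash
ls; mkdir -p pics; python3 - <<'E'
from bench import robot
import cv2
o=robot.get_obs(); print(o)
for n in ("scene","top","wrist"):
    s=robot.snapshot(n); cv2.imwrite(f"pics/{n}0.png",s["image"][:,:,::-1]); print(n,s["fx"],s["fy"],s["cx"],s["cy"],s["rvec"],s["tvec"])
E
```

```text
pics
{'time': 0.0, 'joint_positions': array([-1.35811919e+00,  8.79407633e-02,  1.37221425e+00, -1.81283982e-05,
        1.68358636e+00, -1.03083882e-01]), 'qvel': array([ 0.00054354,  0.00107456,  0.00182812, -0.00041563,  0.0006077 ,
        0.00077082]), 'joint_torque': array([-3.69357431e-04, -3.40181172e+01, -3.02425718e+01,  7.16905436e-02,
        3.29801522e-02, -1.62937281e-04]), 'tool_pos': array([ 0.1706817 , -0.5222843 ,  0.20433225]), 'ee_rot': array([-1.57059314,  0.00213916, -1.25503711]), 'wrist_force': array([-0.68056523,  0.75779683,  0.28365504]), 'wrist_torque': array([-0.05258035, -0.02391602,  0.01684911]), 'width': 0.09404632453732643}
scene 383.6684085288304 383.6684085288304 319.21421562256364 200.8095760179447 [ 2.10006877  1.22246932 -0.48544158] [-0.28007364 -0.28018384  1.54221118]
top 515.0896591433495 515.0896591433495 321.28862443391154 193.34816765772246 [ 2.19723819 -2.20157471  0.06720264] [-0.01689744  0.53540479  2.00684076]
wrist 287.0615222961669 287.0615222961669 318.440545033144 197.91276216435384 [-2.36324868  1.71240182  0.23015609] [-0.54897307 -0.02795784  0.39126365]
```

View pics/scene0.png

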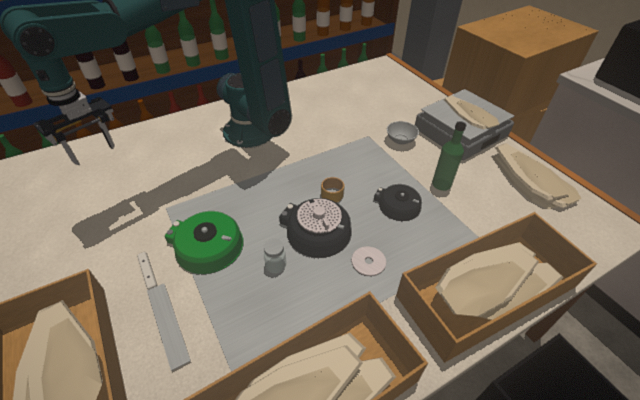

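View pics/top0.png

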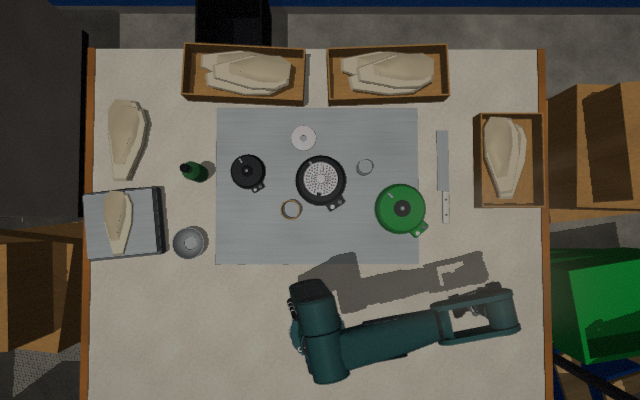

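View pics/wrist0.png

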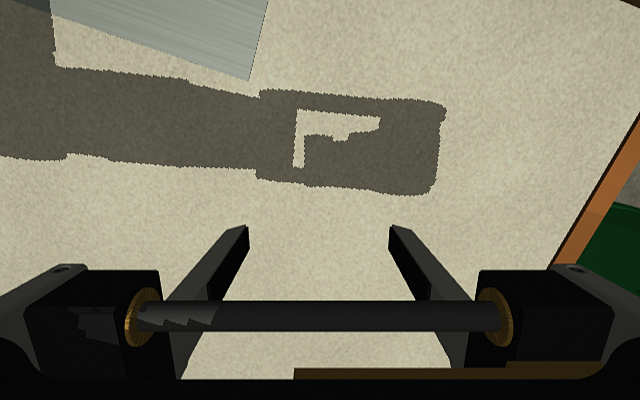

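Candidates for the base, in top-view pixels:
- The dark grey one with the perforated disc at (321,180), which is the larger of the two dark ones.
- The small dark one at (248,171).
- The green one at (402,209), which must be left alone.

I choose (321,180). The next step is a close crop to check it.

```bash
cat > h.py <<'E'
import numpy as np, cv2
from bench import robot
def cam(s):
    R=cv2.Rodrigues(np.array(s["rvec"],float))[0]; t=np.array(s["tvec"],float).ravel()
    K=np.array([[s["fx"],0,s["cx"]],[0,s["fy"],s["cy"]],[0,0,1]]); return K,R,t
def ray(s,uv):
    K,R,t=cam(s); d=R.T@np.linalg.inv(K)@np.array([uv[0],uv[1],1.]); return -R.T@t,d
def onz(s,uv,z):
    c,d=ray(s,uv); return c+d*(z-c[2])/d[2]
def proj(s,P):
    K,R,t=cam(s); return cv2.projectPoints(np.atleast_2d(np.array(P,float)),np.array(s["rvec"],float),np.array(s["tvec"],float),K,None)[0].reshape(-1,2)
def tri(s1,u1,s2,u2):
    c1,d1=ray(s1,u1);c2,d2=ray(s2,u2)
    A=np.stack([d1,-d2],1); k=np.linalg.lstsq(A,c2-c1,rcond=None)[0]
    p,q=c1+k[0]*d1,c2+k[1]*d2; return (p+q)/2,np.linalg.norm(p-q)
E
python3 - <<'E'
import cv2
a=cv2.imread("pics/top0.png")[145:220,280:380]; cv2.imwrite("pics/top0c.png",cv2.resize(a,None,fx=8,fy=8,interpolation=cv2.INTER_CUBIC)[:600,:800])
a=cv2.imread("pics/scene0.png")[185:265,265:365]; cv2.imwrite("pics/scene0c.png",cv2.resize(a,None,fx=7,fy=7,interpolation=cv2.INTER_CUBIC))
E
```

```text
(no output)
```

View pics/top0c.png

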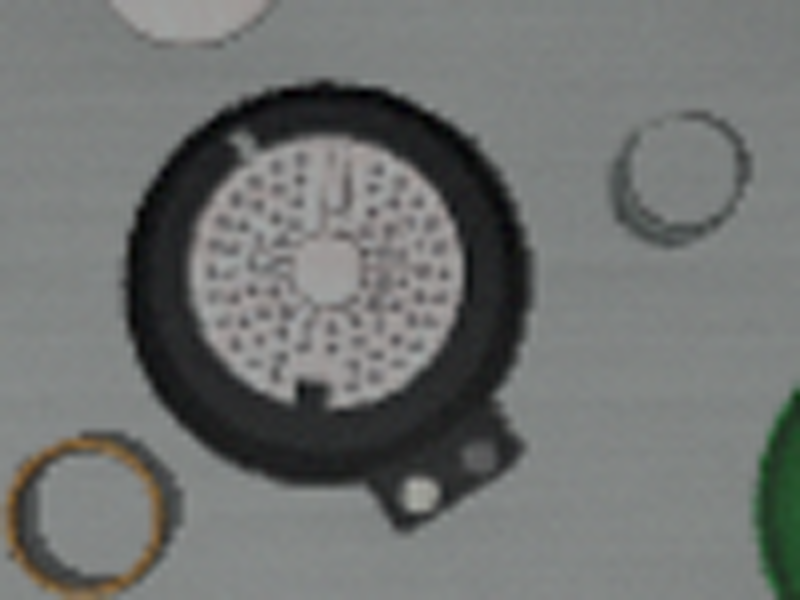

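View pics/scene0c.png

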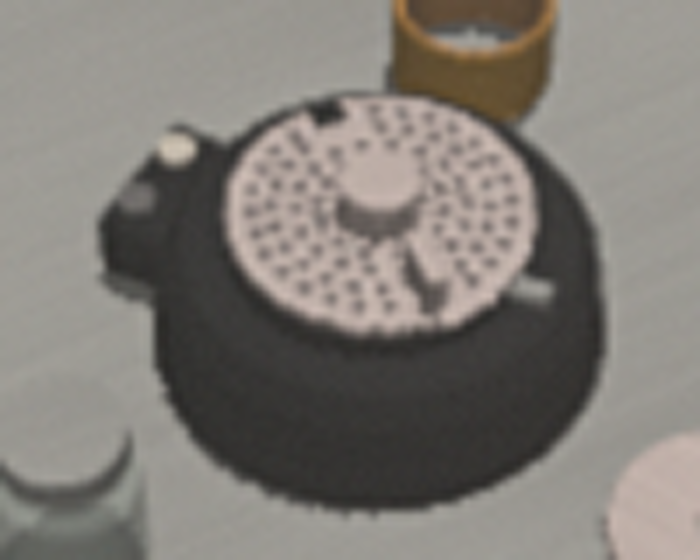

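The choice is confirmed: the perforated disc sits on the larger dark base. Crop positions mapped to the full image:

| Feature | Top-view pixel |
|---|---|
| Key (steel bar) | about (310.4,163) |
| Notch (dark slot) | about (319,194) |
| Lug | about (322,168) |
| Hub | about (321,179) |

The buttons are lower right, opposite the key, which fits the description.

```bash
python3 - <<'E'
from h import *
st=robot.snapshot("top"); ss=robot.snapshot("scene")
# hub from two views
hub,g=tri(st,(280+328/8,145+269/8),ss,(265+381/7,185+178/7)); print("hub",hub.round(4),g)
key,g=tri(st,(280+243/8,145+143/8),ss,(265+533/7,185+290/7)); print("key outer",key.round(4),g)
notch,g=tri(st,(280+312/8,145+391/8),ss,(265+327/7,185+112/7)); print("notch",notch.round(4),g)
# disc ellipse: red>grey-ish mask
for s,(x0,x1,y0,y1) in ((st,(300,342,158,203)),(ss,(290,345,194,236))):
    im=s["image"].astype(int); m=np.zeros(im.shape[:2],np.uint8)
    sub=im[y0:y1,x0:x1]; m[y0:y1,x0:x1]=(((sub[...,0]-sub[...,2])>3)&(sub.sum(2)>240))*255
    m=cv2.morphologyEx(m,cv2.MORPH_CLOSE,np.ones((5,5),np.uint8))
    c=max(cv2.findContours(m,0,2)[0],key=cv2.contourArea); h=cv2.convexHull(c); e=cv2.fitEllipse(h)
    print(e,cv2.contourArea(h)); s["e"]=e
c,g=tri(st,st["e"][0],ss,ss["e"][0]);print("disc top centre",c.round(4),g)
for n,s in (("t",st),("s",ss)): print(n,onz(s,s["e"][0],.078).round(4))
K=lambda uv,z:onz(st,uv,z)
hub=K((280+328/8,145+269/8),.096);kk=K((280+243/8,145+143/8),.066);nn=K((280+312/8,145+391/8),.074);lg=K((280+338/8,145+180/8),.092)
print("z-planes hub",hub,"key",kk,"notch",nn,"lug",lg)
C=onz(st,st["e"][0],.078)
for n,p in (("key",kk),("notch",nn),("lug",lg)):
    d=(p-C)[:2]; print(n,np.hypot(*d),np.degrees(np.arctan2(d[1],d[0])))
for n,uv,z in (("tape",(291,209),.048),("jar",(365,166),.088),("spare",(303,138),.008)): print(n,K(uv,z).round(3))
E
```

```text
hub [ 0.5875 -0.015   0.094 ] 0.002911488196231491
key outer [0.6499 0.024  0.0637] 0.00019412787116968787
notch [ 0.5303 -0.0081  0.0784] 0.0012416918988647349
((320.4081115722656, 178.3733673095703), (32.65570068359375, 33.80782699584961), 129.17288208007812) 828.5
((318.20404052734375, 205.302001953125), (52.21390914916992, 62.56285858154297), 128.2591552734375) 1801.0
disc top centre [ 0.5856 -0.015   0.1141] 0.0024911950653234735
t [ 0.5891 -0.0141  0.078 ]
s [0.5555 0.0009 0.078 ]
z-planes hub [ 0.58667519 -0.01624279  0.096     ] key [0.64970739 0.02409868 0.066     ] notch [ 0.53025204 -0.00869204  0.074     ] lug [ 0.62918247 -0.0210962   0.092     ]
key 0.07167169610558712 32.251001441898666
notch 0.05909362405480278 174.7030337868799
lug 0.04068692724178851 -9.83353968179059
tape [0.473 0.099 0.048]
jar [ 0.635 -0.183  0.088]
spare [0.755 0.054 0.008]
```

```bash
cat >> h.py <<'E'
from scipy.spatial.transform import Rotation as Ro
def toolR(o): return Ro.from_euler('xyz',o["ee_rot"]).as_matrix()
def plan(target,psi=None):
    o=robot.get_obs(); R=toolR(o); d=R.T@(np.array(target)-o["tool_pos"])*1000
    cur=np.arctan2(R[1,0],R[0,0]); print("t",round(o["time"],2),"tcp",o["tool_pos"].round(4),"psi",round(cur,4),"F",o["wrist_force"].round(2))
    print("delta mm (tool)",d.round(1),"yaw",None if psi is None else round(cur-psi,3))
E
python3 - <<'E'
from h import *
s=robot.snapshot("wrist");o=robot.get_obs();K,R,t=cam(s);c=-R.T@t
print("cam in tool",toolR(o).T@(c-o["tool_pos"]),"fwd in tool",toolR(o).T@R[2],"right",toolR(o).T@R[0])
plan([.52,-.015,.27],1.466)
E
```

```text
cam in tool [-0.00051112 -0.17962366  0.07610558] fwd in tool [ 6.27134549e-04  9.64904161e-01 -2.62601537e-01] right [ 9.99999611e-01 -4.42147748e-04  7.63529818e-04]
t 0.3 tcp [ 0.1708 -0.5226  0.2051] psi -1.255 F [-0.77  0.23 -0.25]
delta mm (tool) [-374.1  -64.6  489.6] yaw -2.721
```

```bash
python3 - <<'E'
from h import *
plan([.58,-.105,.26],0.2)
E
```

```text
t 0.3 tcp [ 0.1708 -0.5226  0.2051] psi -1.255 F [-0.77  0.23 -0.25]
delta mm (tool) [-269.9  -54.7  518.7] yaw -1.455
```

```bash
python3 -m handwheel '[{"delta_pos":[0,-40,30],"yaw":-0.1},{"delta_pos":[-20,-55,70],"yaw":-0.2},{"delta_pos":[-40,-55,110],"yaw":-0.35},{"delta_pos":[-65,-55,150],"yaw":-0.5},{"delta_pos":[-90,-55,190],"yaw":-0.65},{"delta_pos":[-120,-55,230],"yaw":-0.75},{"delta_pos":[-140,-55,270],"yaw":-0.9},{"delta_pos":[-160,-55,310],"yaw":-1.05},{"delta_pos":[-180,-55,350],"yaw":-1.15},{"delta_pos":[-200,-55,390],"yaw":-1.25},{"delta_pos":[-220,-55,430],"yaw":-1.35},{"delta_pos":[-240,-55,460],"yaw":-1.45}]' 255; python3 - <<'E'
from h import *
plan([.58,-.105,.26],0.2)
E
```

```text
time: 1.5
tool_pos: [0.535, -0.1499, 0.2601]
ee_rot: [-1.571, -0.0, 0.2]
wrist_force: [0.1, -1.1, -0.4]
width: 0.002
t 1.5 tcp [ 0.535  -0.1499  0.2601] psi 0.2004 F [ 0.05 -1.13 -0.44]
delta mm (tool) [53.   0.1 35. ] yaw 0.0
```

```bash
python3 -m handwheel '[{"delta_pos":[25,0,17],"yaw":0},{"delta_pos":[52,0,35],"yaw":0},{"delta_pos":[52,0,35],"yaw":0},{"delta_pos":[52,0,35],"yaw":0}]'; python3 - <<'E'
from h import *
s=robot.snapshot("wrist"); cv2.imwrite("pics/w1.png",s["image"][:,:,::-1])
print(proj(s,[[.5875,-.015,.096],[.637,.016,.068]]))
E
```

```text
time: 1.9
tool_pos: [0.5777, -0.1072, 0.26]
ee_rot: [-1.571, 0.001, 0.196]
wrist_force: [-0.4, 0.8, -0.1]
width: 0.0005
[[342.93779215 108.92774479]
 [386.24336504  91.95677759]]
```

View pics/w1.png

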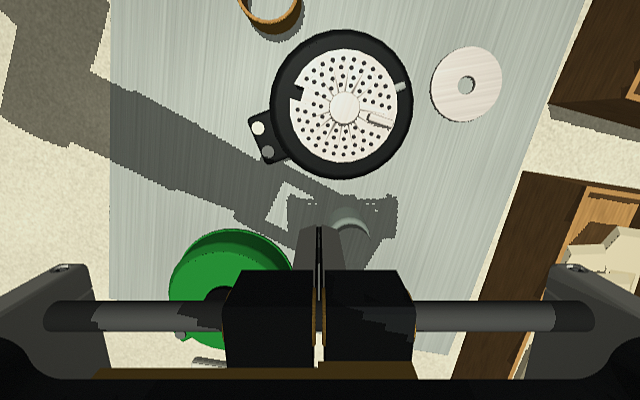

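The wrist view shows the disc hub at about (344,108), the notch at (299,94) on the left, the key at (400,87) on the right, and the lug at (379,121). I'll enlarge it for precise pixels.

```bash
python3 - <<'E'
import cv2
a=cv2.imread("pics/w1.png")[25:185,240:420]; cv2.imwrite("pics/w1c.png",cv2.resize(a,(675,600),interpolation=cv2.INTER_CUBIC))
E
```

```text
(no output)
```

View pics/w1c.png

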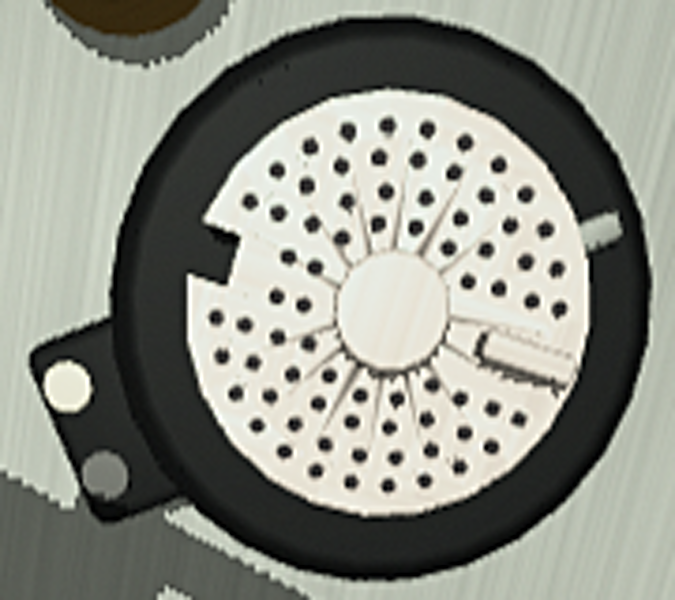

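```bash
cat > meas.py <<'E'
from h import *
def meas(s,C0,zt=.078,out=None):
    """disc mask in wrist view: bright blob inside predicted dark ring; returns centre on z=zt"""
    g=cv2.cvtColor(s["image"],cv2.COLOR_RGB2GRAY)
    a=np.linspace(0,2*np.pi,90); P=np.stack([C0[0]+.076*np.cos(a),C0[1]+.076*np.sin(a),0*a+.07],1)
    roi=np.zeros_like(g); cv2.fillPoly(roi,[proj(s,P).round().astype(np.int32)],255)
    m=((g>110)&(roi>0)).astype(np.uint8)*255
    m=cv2.morphologyEx(m,cv2.MORPH_CLOSE,np.ones((3,3),np.uint8))
    n,l,st,cc=cv2.connectedComponentsWithStats(m); order=np.argsort(-st[1:,4])+1
    print("blobs",[(st[i,4],cc[i].round(1).tolist()) for i in order[:4]])
    c=max(cv2.findContours((l==order[0]).astype(np.uint8),0,1)[0],key=cv2.contourArea)[:,0].astype(float)
    W=np.array([onz(s,u,zt)[:2] for u in c]); 
    r=lambda p:np.hypot(W[:,0]-p[0],W[:,1]-p[1])
    from scipy.optimize import least_squares
    f=least_squares(lambda p:r(p)-p[2],[*C0,.065],loss="soft_l1",f_scale=.0005)
    print("circle centre",f.x.round(4),"med res",np.median(abs(f.fun)))
    return f.x,W
def pol(p,C): d=np.array(p)[:2]-C[:2]; return "r %.1f mm ang %.1f"%(1e3*np.hypot(*d),np.degrees(np.arctan2(d[1],d[0])))
E
python3 - <<'E'
from meas import *
s=robot.snapshot("wrist"); f,W=meas(s,(.5875,-.015))
q=lambda x,y,z:onz(s,(240+x/3.75,25+y/3.75),z)
h=q(392,310,.096);print("hub",h)
for C in (f,h):
  for n,x,y,z in (("key mid",601,231,.068),("key end",621,225,.068),("mouthA",205,220,.078),("mouthB",188,277,.078),("inA",240,240,.078),("inB",229,283,.078),("lug in",483,342,.096),("lug out",575,372,.096)): print(n,pol(q(x,y,z),C))
d=np.hypot(W[:,0]-f[0],W[:,1]-f[1]); i=(d<.062)&(d>.045); an=np.degrees(np.arctan2(W[i,1]-f[1],W[i,0]-f[0])); print("notch edge px angles",np.sort(an%360).round(0))
E
```

```text
blobs [(np.int32(9026), [344.2, 105.3])]
circle centre [ 0.5888 -0.0131  0.0645] med res 0.0003447938764575692
hub [ 0.58886839 -0.01396057  0.096     ]
key mid r 73.7 mm ang 30.7
key end r 80.3 mm ang 30.4
mouthA r 63.9 mm ang 166.4
mouthB r 64.5 mm ang -177.6
inA r 51.5 mm ang 167.2
inB r 51.4 mm ang -177.8
lug in r 29.9 mm ang -8.8
lug out r 60.1 mm ang -7.4
key mid r 74.0 mm ang 31.3
key end r 80.6 mm ang 31.0
mouthA r 64.2 mm ang 165.6
mouthB r 64.6 mm ang -178.3
inA r 51.8 mm ang 166.3
inB r 51.4 mm ang -178.8
lug in r 29.7 mm ang -7.2
lug out r 60.0 mm ang -6.6
notch edge px angles [164. 165. 165. 165. 165. 165. 166. 166. 166. 167. 168. 170. 171. 172.
 174. 175. 176. 178. 179. 180. 181. 182. 182. 182. 182. 182. 182. 182.]
```

```bash
python3 - <<'E'
from h import *
plan([.6387,.0076,.13],1.449)
E
```

```text
t 2.0 tcp [ 0.5772 -0.1082  0.2605] psi 0.1941 F [-0.71  0.5   0.21]
delta mm (tool) [ 82.7 130.4 101.8] yaw -1.255
```

```bash
python3 -m handwheel '[{"delta_pos":[10,0,12],"yaw":-0.12},{"delta_pos":[20,0,24],"yaw":-0.25},{"delta_pos":[30,0,36],"yaw":-0.38},{"delta_pos":[40,10,48],"yaw":-0.5},{"delta_pos":[50,25,60],"yaw":-0.63},{"delta_pos":[60,40,75],"yaw":-0.75},{"delta_pos":[70,55,88],"yaw":-0.88},{"delta_pos":[82,70,102],"yaw":-1.0},{"delta_pos":[82,90,102],"yaw":-1.13},{"delta_pos":[82,110,102],"yaw":-1.25},{"delta_pos":[82,130,102],"yaw":-1.25},{"delta_pos":[82,130,102],"yaw":-1.25}]'; python3 - <<'E'
from h import *
plan([.6387,.0076,.084],1.449); plan([.6387,.0076,.084],1.449)
s=robot.snapshot("wrist"); cv2.imwrite("pics/w2.png",s["image"][:,:,::-1])
E
```

```text
time: 3.2
tool_pos: [0.6359, 0.0073, 0.127]
ee_rot: [-1.564, 0.001, 1.443]
wrist_force: [-0.3, -0.1, -0.4]
width: 0.0007
t 3.2 tcp [0.6359 0.0073 0.127 ] psi 1.4429 F [-0.26 -0.13 -0.4 ]
delta mm (tool) [ 0.7 43.  -3. ] yaw -0.006
t 3.2 tcp [0.6359 0.0073 0.127 ] psi 1.4429 F [-0.26 -0.13 -0.4 ]
delta mm (tool) [ 0.7 43.  -3. ] yaw -0.006
```

View pics/w2.png

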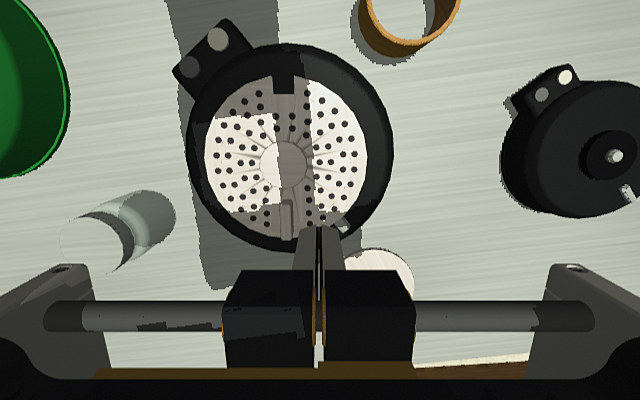

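The wrist view shows the lug at (287,220), just left of the closed fingertip at (318,228). The key is at (341,226) and the notch at (284,82). The descent path is clear.

```bash
python3 -m handwheel '[{"delta_pos":[1,10,-2],"yaw":0},{"delta_pos":[1,20,-2],"yaw":0},{"delta_pos":[1,30,-2],"yaw":0},{"delta_pos":[1,36,-2],"yaw":0},{"delta_pos":[1,40,-2],"yaw":0},{"delta_pos":[1,40,-2],"yaw":0}]'; python3 - <<'E'
from h import *
plan([.6387,.0076,.085],1.449)
for n in ("scene","wrist"):
    s=robot.snapshot(n); im=s["image"][:,:,::-1]
    cv2.imwrite(f"pics/{n}3.png",im if n=="wrist" else cv2.resize(im[160:270,260:400],None,fx=5,fy=5,interpolation=cv2.INTER_CUBIC))
E
```

```text
time: 3.85
tool_pos: [0.6401, 0.0094, 0.0895]
ee_rot: [-1.569, 0.0, 1.445]
wrist_force: [-0.1, 0.6, -0.8]
width: 0.0004
t 3.85 tcp [0.6401 0.0094 0.0895] psi 1.4451 F [-0.13  0.58 -0.85]
delta mm (tool) [-1.9  4.5  1.1] yaw -0.004
```

View pics/scene3.png

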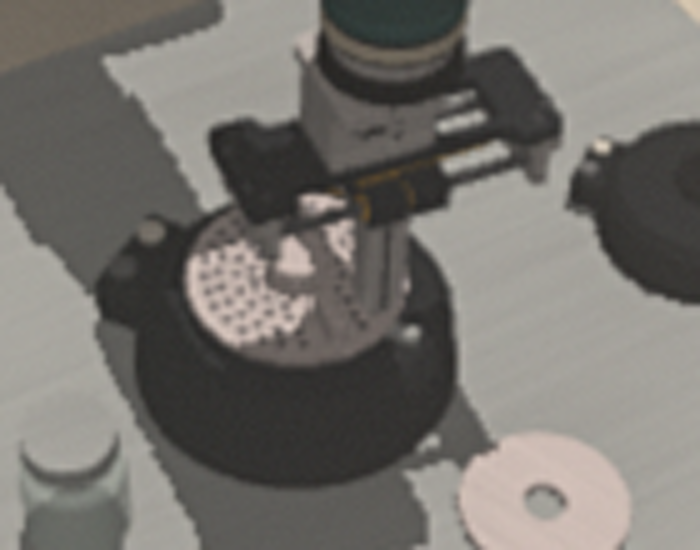

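View pics/wrist3.png

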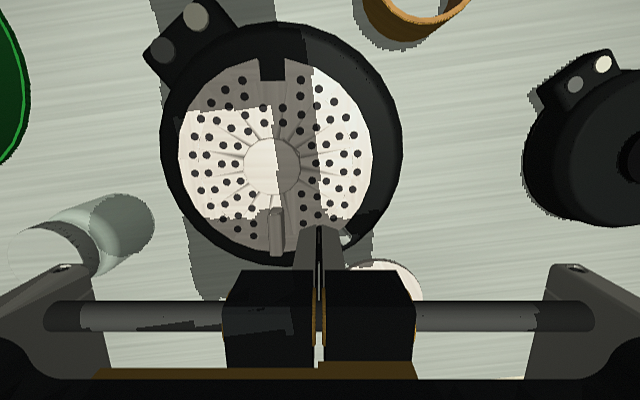

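```bash
python3 -m handwheel '[{"delta_pos":[-2,3,1],"yaw":0},{"delta_pos":[-4,5,1],"yaw":0},{"delta_pos":[-6,5,1],"yaw":0},{"delta_pos":[-8,5,1],"yaw":0},{"delta_pos":[-10,5,1],"yaw":0},{"delta_pos":[-10,5,1],"yaw":0}]'; python3 -m handwheel '[{"delta_pos":[-3.3,0,-1.1],"yaw":0.07},{"delta_pos":[-6.7,0,-2.0],"yaw":0.14},{"delta_pos":[-10.2,0,-2.7],"yaw":0.21},{"delta_pos":[-13.7,0,-3.1],"yaw":0.28},{"delta_pos":[-17.2,0,-3.3],"yaw":0.35},{"delta_pos":[-17.2,0,-3.3],"yaw":0.35}]'; python3 - <<'E'
from meas import *
plan([.6,0,.085],1.4)
s=robot.snapshot("wrist"); cv2.imwrite("pics/w4.png",s["image"][:,:,::-1])
f,W=meas(s,(.5888,-.0135))
E
```

```text
time: 4.55
tool_pos: [0.6384, -0.0009, 0.0856]
ee_rot: [-1.571, 0.0, 1.445]
wrist_force: [-0.5, 0.0, 1.2]
width: 0.0002
time: 5.15
tool_pos: [0.6395, -0.018, 0.0856]
ee_rot: [-1.571, -0.0, 1.095]
wrist_force: [-0.5, 0.8, -0.7]
width: 0.0008
t 5.15 tcp [ 0.6395 -0.018   0.0856] psi 1.0949 F [-0.5   0.77 -0.71]
delta mm (tool) [-2.   0.6 43.3] yaw -0.305
blobs [(np.int32(24486), [289.2, 153.4]), (np.int32(75), [293.6, 232.7])]
circle centre [ 0.5874 -0.0135  0.064 ] med res 0.000805619058600146
```

View pics/w4.png

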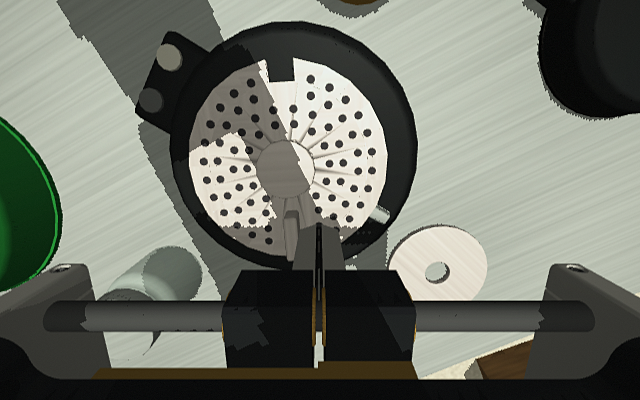

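The lug at (292,222) is moving with the finger and the notch is at (280,70). The push works with little force, so I'll continue the arc.

```bash
python3 -m handwheel '[{"delta_pos":[-3.3,0,-1.1],"yaw":0.07},{"delta_pos":[-6.7,0,-2.0],"yaw":0.14},{"delta_pos":[-10.2,0,-2.7],"yaw":0.21},{"delta_pos":[-13.7,0,-3.1],"yaw":0.28},{"delta_pos":[-17.2,0,-3.3],"yaw":0.35},{"delta_pos":[-20.7,0,-3.3],"yaw":0.42},{"delta_pos":[-24.2,0,-2.9],"yaw":0.49},{"delta_pos":[-27.6,0,-2.4],"yaw":0.56},{"delta_pos":[-31.1,0,-1.6],"yaw":0.63},{"delta_pos":[-34.4,0,-0.6],"yaw":0.7},{"delta_pos":[-37.7,0,0.7],"yaw":0.77},{"delta_pos":[-40.9,0,2.2],"yaw":0.84}]'; python3 - <<'E'
from meas import *
plan([.6,0,.085],1.4)
s=robot.snapshot("wrist"); cv2.imwrite("pics/w5.png",s["image"][:,:,::-1])
E
```

```text
time: 6.4
tool_pos: [0.6193, -0.0534, 0.0857]
ee_rot: [-1.572, -0.001, 0.254]
wrist_force: [1.6, 0.4, 0.4]
width: 0.0002
t 6.4 tcp [ 0.6193 -0.0534  0.0857] psi 0.2538 F [1.62 0.36 0.43]
delta mm (tool) [-5.2  0.6 56.5] yaw -1.146
```

View pics/w5.png

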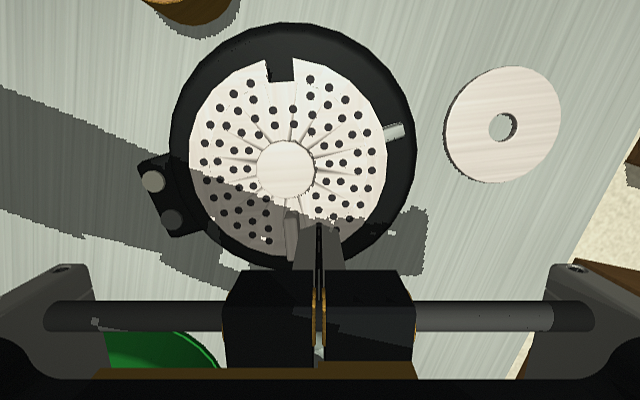

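```bash
cat >> meas.py <<'E'
def angs(s,C,kuv,nuv,zt=.078):
    a=[]
    for uv,z in ((kuv,.068),(nuv,zt)):
        p=onz(s,uv,z); print(pol(p,C)); d=p[:2]-C[:2]; a.append(np.degrees(np.arctan2(d[1],d[0])))
    print("notch-key deg",(a[1]-a[0]+180)%360-180)
E
python3 - <<'E'
from meas import *
s=robot.snapshot("wrist"); f,W=meas(s,(.5888,-.0135))
for C in (f,(.5888,-.0135)): angs(s,np.array(C),(394,131),(281,71))
a=s["image"][20:180,180:420,::-1]; cv2.imwrite("pics/w5c.png",cv2.resize(a,None,fx=3.3,fy=3.3,interpolation=cv2.INTER_CUBIC))
E
```

```text
blobs [(np.int32(22808), [292.7, 145.1]), (np.int32(22), [266.2, 250.9]), (np.int32(17), [213.5, 218.1]), (np.int32(14), [288.2, 245.1])]
circle centre [ 0.59   -0.0057  0.0593] med res 0.006604963299180977
r 68.1 mm ang 27.8
r 51.9 mm ang 112.2
notch-key deg 84.3798647838538
r 73.1 mm ang 32.8
r 58.8 mm ang 108.2
notch-key deg 75.45115277063087
```

View pics/w5c.png

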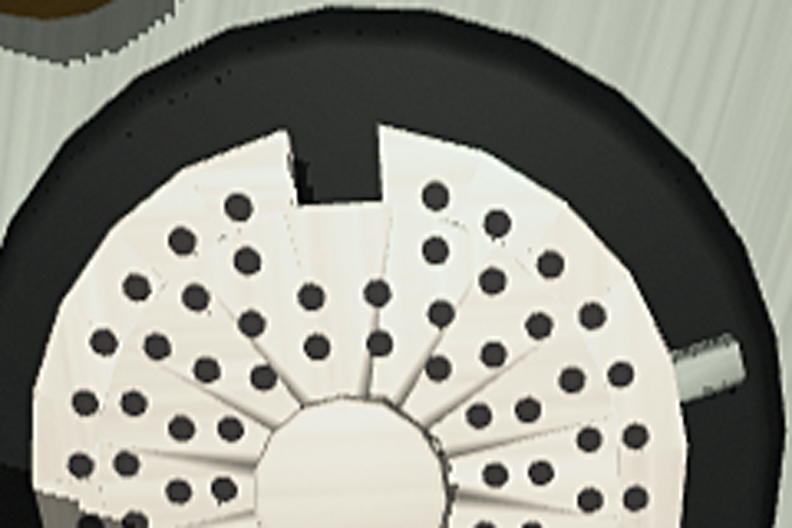

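The notch centre is at about (281,70) and the key at about (395,131), which leaves roughly 75° to turn. Repeating the 48° arc.

```bash
python3 -m handwheel '[{"delta_pos":[-3.3,0,-1.1],"yaw":0.07},{"delta_pos":[-6.7,0,-2.0],"yaw":0.14},{"delta_pos":[-10.2,0,-2.7],"yaw":0.21},{"delta_pos":[-13.7,0,-3.1],"yaw":0.28},{"delta_pos":[-17.2,0,-3.3],"yaw":0.35},{"delta_pos":[-20.7,0,-3.3],"yaw":0.42},{"delta_pos":[-24.2,0,-2.9],"yaw":0.49},{"delta_pos":[-27.6,0,-2.4],"yaw":0.56},{"delta_pos":[-31.1,0,-1.6],"yaw":0.63},{"delta_pos":[-34.4,0,-0.6],"yaw":0.7},{"delta_pos":[-37.7,0,0.7],"yaw":0.77},{"delta_pos":[-40.9,0,2.2],"yaw":0.84}]'; python3 - <<'E'
from meas import *
plan([.6,0,.085],1.4)
s=robot.snapshot("wrist"); cv2.imwrite("pics/w6.png",s["image"][:,:,::-1])
print(proj(s,[[.5888,-.0135,.096]]))
a=s["image"][15:255,150:430,::-1]; cv2.imwrite("pics/w6c.png",cv2.resize(a,None,fx=2.5,fy=2.5,interpolation=cv2.INTER_CUBIC))
E
```

```text
time: 7.7
tool_pos: [0.5788, -0.0621, 0.0857]
ee_rot: [-1.572, -0.001, -0.585]
wrist_force: [-0.2, -1.5, 0.3]
width: 0.0007
t 7.7 tcp [ 0.5788 -0.0621  0.0857] psi -0.5853 F [-0.19 -1.49  0.3 ]
delta mm (tool) [-16.7   0.6  63.5] yaw -1.985
[[288.07632298 172.43569979]]
```

View pics/w6c.png

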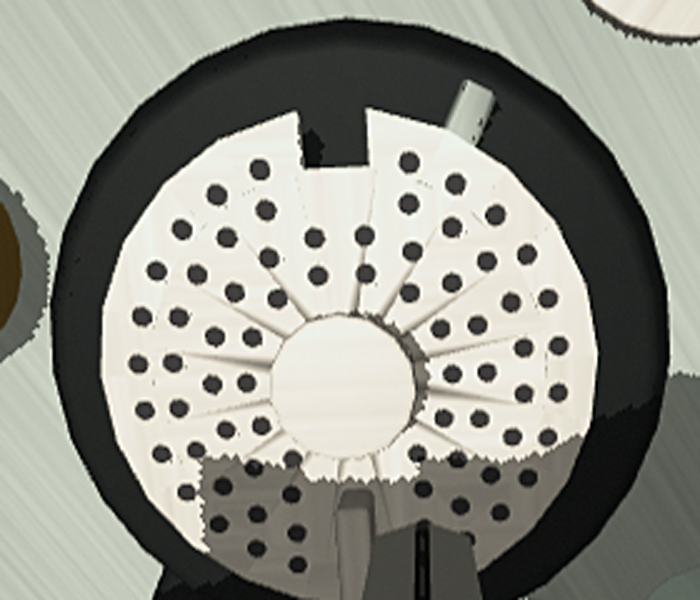

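```bash
python3 - <<'E'
from meas import *
s=robot.snapshot("wrist")
h=onz(s,(287.6,169.8),.096);print("hub",h)
for C in (h,(.5888,-.0135)): angs(s,np.array(C),(338.4,58.6),(283.8,70.2))
E
```

```text
hub [ 0.58905864 -0.01175793  0.096     ]
r 72.8 mm ang 31.2
r 57.6 mm ang 58.9
notch-key deg 27.66960679576249
r 73.9 mm ang 32.3
r 59.3 mm ang 59.5
notch-key deg 27.274950155733933
```

```bash
python3 -m handwheel '[{"delta_pos":[-3.3,0,-1.1],"yaw":0.07},{"delta_pos":[-6.7,0,-2.0],"yaw":0.14},{"delta_pos":[-10.2,0,-2.7],"yaw":0.21},{"delta_pos":[-13.7,0,-3.1],"yaw":0.28},{"delta_pos":[-17.2,0,-3.3],"yaw":0.35},{"delta_pos":[-20.7,0,-3.3],"yaw":0.42},{"delta_pos":[-20.7,0,-3.3],"yaw":0.42}]'; python3 - <<'E'
from meas import *
plan([.6,0,.085],1.4)
s=robot.snapshot("wrist"); cv2.imwrite("pics/w7.png",s["image"][:,:,::-1])
print(proj(s,[[.5888,-.0135,.096]]))
a=s["image"][15:195,180:400,::-1]; cv2.imwrite("pics/w7c.png",cv2.resize(a,None,fx=3.3,fy=3.3,interpolation=cv2.INTER_CUBIC))
E
```

```text
time: 8.5
tool_pos: [0.5595, -0.0528, 0.0856]
ee_rot: [-1.571, -0.0, -1.002]
wrist_force: [-0.6, 0.4, -0.1]
width: 0.0004
t 8.5 tcp [ 0.5595 -0.0528  0.0856] psi -1.002 F [-0.59  0.39 -0.08]
delta mm (tool) [-22.7   0.6  62.6] yaw -2.402
[[290.11726302 172.4332374 ]]
```

View pics/w7c.png

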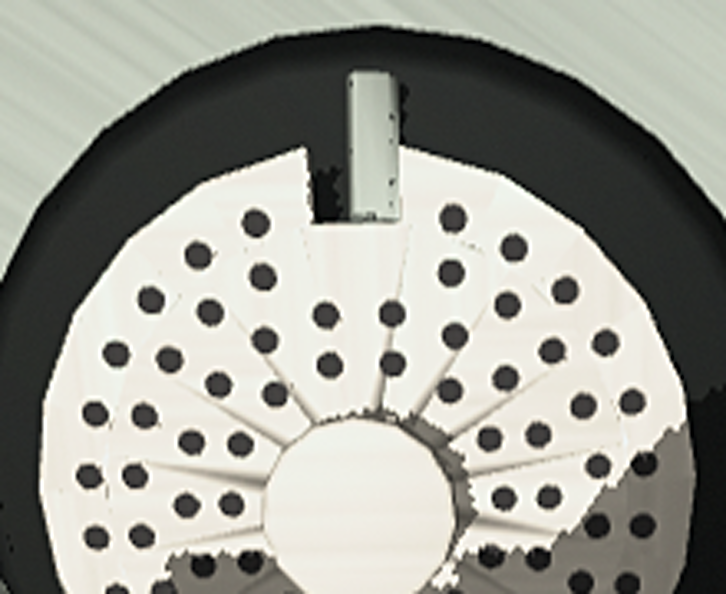

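```bash
python3 - <<'E'
from meas import *
s=robot.snapshot("wrist")
h=onz(s,(180+360/3.3,15+513/3.3),.096);print("hub",h)
for C in (h,(.5888,-.0135)): angs(s,np.array(C),(180+374/3.3,15+146/3.3),(180+354/3.3,15+185/3.3))
E
```

```text
hub [ 0.5895784  -0.01228794  0.096     ]
r 65.9 mm ang 31.2
r 57.5 mm ang 34.0
notch-key deg 2.7880820881826764
r 67.2 mm ang 31.7
r 58.9 mm ang 34.5
notch-key deg 2.802957099787136
```

About 2.8° is left. The notch centre is at crop (354,185) and the key centreline at crop x≈374. One small final nudge.

```bash
python3 -m handwheel '[{"delta_pos":[-1.2,0,-0.5],"yaw":0.025},{"delta_pos":[-2.3,0,-0.9],"yaw":0.05},{"delta_pos":[-2.3,0,-0.9],"yaw":0.05},{"delta_pos":[-2.3,0,-0.9],"yaw":0.05}]'; python3 - <<'E'
from meas import *
plan([.6,0,.085],1.4)
s=robot.snapshot("wrist"); cv2.imwrite("pics/w8.png",s["image"][:,:,::-1])
a=s["image"][15:195,180:400,::-1]; cv2.imwrite("pics/w8c.png",cv2.resize(a,None,fx=3.3,fy=3.3,interpolation=cv2.INTER_CUBIC))
E
```

```text
time: 9.0
tool_pos: [0.5576, -0.0514, 0.0855]
ee_rot: [-1.571, -0.0, -1.055]
wrist_force: [0.3, -0.9, 0.5]
width: 0.0005
t 9.0 tcp [ 0.5576 -0.0514  0.0855] psi -1.0546 F [ 0.32 -0.93  0.53]
delta mm (tool) [-23.8   0.5  62.2] yaw -2.455
```

View pics/w8c.png

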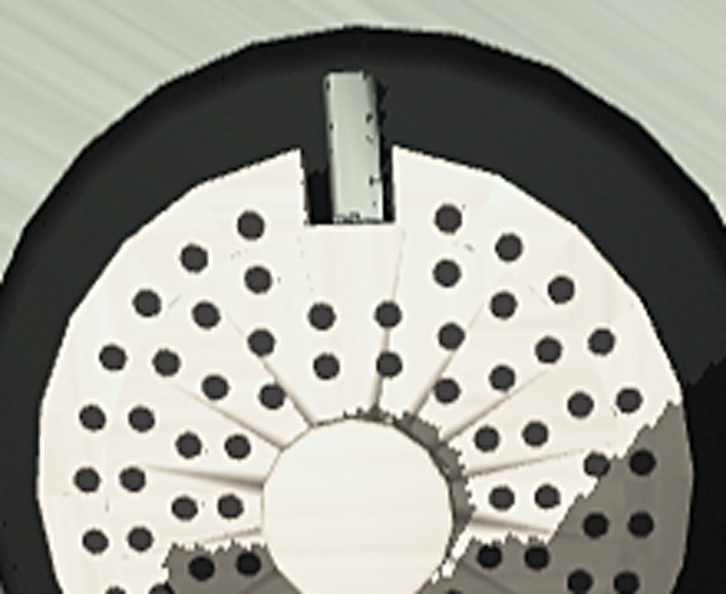

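```bash
python3 - <<'E'
from meas import *
s=robot.snapshot("wrist")
h=onz(s,(180+357/3.3,15+513/3.3),.096);print("hub",h)
for C in (h,(.5888,-.0135)): angs(s,np.array(C),(180+354/3.3,15+146/3.3),(180+349.5/3.3,15+186/3.3))
# finger back-off, then above hub
plan([.5888,-.0130,.115],-1.05)
E
```

```text
hub [ 0.58947311 -0.01215375  0.096     ]
r 65.9 mm ang 31.0
r 57.4 mm ang 31.2
notch-key deg 0.23312702729612056
r 67.2 mm ang 31.7
r 58.6 mm ang 32.0
notch-key deg 0.32863409204654204
t 9.1 tcp [ 0.5577 -0.0514  0.0855] psi -1.0547 F [ 1.01 -0.4   0.43]
delta mm (tool) [-18.  -29.5  46. ] yaw -0.005
```

Aligned within 0.3°. Backing off the lug, lifting, and moving over the hub.

```bash
python3 -m handwheel '[{"delta_pos":[3,0,0],"yaw":0},{"delta_pos":[5,-4,0],"yaw":0},{"delta_pos":[5,-18,0],"yaw":0},{"delta_pos":[5,-30,0],"yaw":0},{"delta_pos":[-3,-30,16],"yaw":0},{"delta_pos":[-11,-30,32],"yaw":0},{"delta_pos":[-18,-30,46],"yaw":0},{"delta_pos":[-18,-30,46],"yaw":0},{"delta_pos":[-18,-30,46],"yaw":0}]'; python3 - <<'E'
from meas import *
plan([.5888,-.0130,.096],-1.05)
s=robot.snapshot("wrist"); cv2.imwrite("pics/w9.png",s["image"][:,:,::-1])
E
```

```text
time: 10.0
tool_pos: [0.5885, -0.0122, 0.1146]
ee_rot: [-1.573, 0.001, -1.053]
wrist_force: [0.5, 0.5, -0.4]
width: 0.0003
t 10.0 tcp [ 0.5885 -0.0122  0.1146] psi -1.0533 F [ 0.55  0.5  -0.41]
delta mm (tool) [ 0.9 18.6 -0.1] yaw -0.003
```

View pics/w9.png

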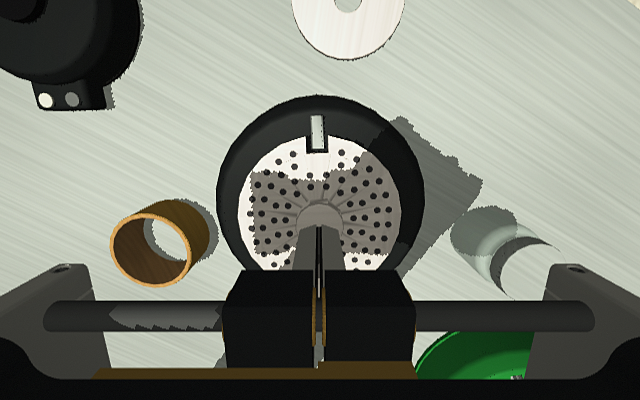

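The notch is still around the key at (317,133) and the fingertip is over the hub at (320,215). Now pressing down.

```bash
python3 -m handwheel '[{"delta_pos":[0,6,0],"yaw":0},{"delta_pos":[0,12,0],"yaw":0},{"delta_pos":[0,16,0],"yaw":0},{"delta_pos":[0,18,0],"yaw":0},{"delta_pos":[0,20,0],"yaw":0},{"delta_pos":[0,20,0],"yaw":0}]'; python3 -m handwheel '[{"delta_pos":[0,1,0],"yaw":0},{"delta_pos":[0,2,0],"yaw":0},{"delta_pos":[0,2,0],"yaw":0}]'
```

```text
time: 10.65
tool_pos: [0.5883, -0.0133, 0.0962]
ee_rot: [-1.571, -0.0, -1.055]
wrist_force: [-2.3, -0.1, 4.0]
width: 0.0008
time: 10.95
tool_pos: [0.5883, -0.0133, 0.0951]
ee_rot: [-1.571, -0.001, -1.055]
wrist_force: [-4.6, 0.8, 8.3]
width: 0.0003
```

```bash
python3 -m handwheel '[{"delta_pos":[0,1,0],"yaw":0},{"delta_pos":[0,2,0],"yaw":0},{"delta_pos":[0,3,0],"yaw":0},{"delta_pos":[0,3,0],"yaw":0}]';python3 -m handwheel '[{"delta_pos":[0,1,0],"yaw":0},{"delta_pos":[0,2,0],"yaw":0},{"delta_pos":[0,3,0],"yaw":0},{"delta_pos":[0,3,0],"yaw":0}]'
```

```text
time: 11.35
tool_pos: [0.5883, -0.0133, 0.0923]
ee_rot: [-1.571, -0.001, -1.055]
wrist_force: [-4.2, -0.6, 7.9]
width: 0.0005
time: 11.75
tool_pos: [0.5883, -0.0133, 0.0893]
ee_rot: [-1.571, -0.001, -1.055]
wrist_force: [-4.9, -1.2, 7.9]
width: 0.0004
```

```bash
python3 -m handwheel '[{"delta_pos":[0,1,0],"yaw":0},{"delta_pos":[0,2,0],"yaw":0},{"delta_pos":[0,3,0],"yaw":0},{"delta_pos":[0,3,0],"yaw":0}]';python3 -m handwheel '[{"delta_pos":[0,1,0],"yaw":0},{"delta_pos":[0,2,0],"yaw":0},{"delta_pos":[0,2,0],"yaw":0}]'
```

```text
time: 12.15
tool_pos: [0.5883, -0.0133, 0.0864]
ee_rot: [-1.571, -0.001, -1.055]
wrist_force: [-4.0, 0.7, 8.7]
width: 0.0004
time: 12.45
tool_pos: [0.5884, -0.0133, 0.0862]
ee_rot: [-1.571, -0.001, -1.055]
wrist_force: [-7.2, -0.4, 14.2]
width: 0.0007
```

The hub stopped at 0.086 and the force rose to 14 N, so the disc is seated: 10 mm of travel, as expected. Retreating and checking.

```bash
python3 -m handwheel '[{"delta_pos":[0,-5,0],"yaw":0},{"delta_pos":[0,-20,0],"yaw":0},{"delta_pos":[0,-50,0],"yaw":0},{"delta_pos":[0,-80,0],"yaw":0},{"delta_pos":[0,-110,0],"yaw":0},{"delta_pos":[0,-130,-40],"yaw":0},{"delta_pos":[0,-130,-80],"yaw":0},{"delta_pos":[0,-130,-120],"yaw":0},{"delta_pos":[0,-130,-120],"yaw":0},{"delta_pos":[0,-130,-120],"yaw":0}]'; python3 - <<'E'
from meas import *
plan([.5888,-.0130,.096],-1.05)
im=[]
for n in ("wrist","scene","top"):
    s=robot.snapshot(n); cv2.imwrite(f"pics/{n}10.png",s["image"][:,:,::-1])
    print(n,proj(s,[[.5888,-.0135,.086]]))
E
```

```text
time: 13.45
tool_pos: [0.4845, -0.0725, 0.2133]
ee_rot: [-1.569, -0.001, -1.056]
wrist_force: [0.2, 0.6, 0.0]
width: 0.0004
t 13.45 tcp [ 0.4845 -0.0725  0.2133] psi -1.0562 F [0.15 0.64 0.04]
delta mm (tool) [ -0.6 117.5 119.8] yaw -0.006
wrist [[318.61503715  74.52348289]]
scene [[319.56535874 212.39469979]]
top [[320.25274628 178.27960617]]
```

View pics/wrist10.png

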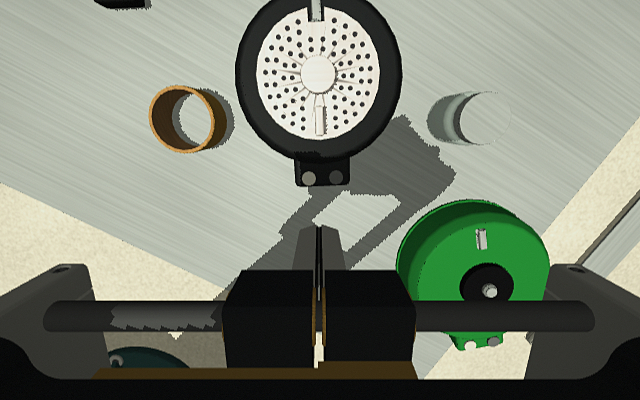

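View pics/scene10.png

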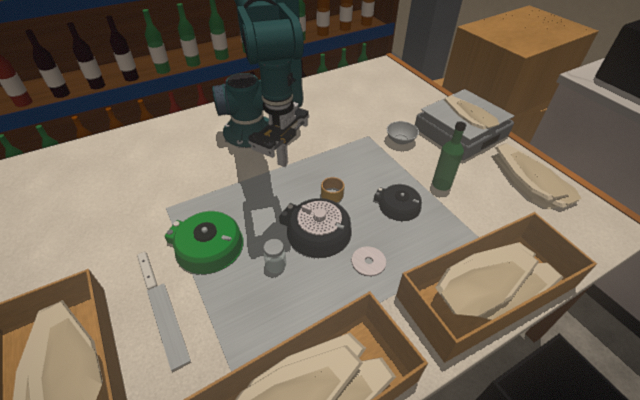

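```bash
python3 - <<'E'
import cv2,numpy as np
a=cv2.imread("pics/scene10.png")[185:265,265:365]; a=cv2.resize(a,(400,320),interpolation=cv2.INTER_CUBIC)
b=cv2.imread("pics/wrist10.png")[0:160,225:415]; b=cv2.resize(b,(380,320),interpolation=cv2.INTER_CUBIC)
cv2.imwrite("pics/chk10.png",np.hstack([a,b]))
E
```

```text
(no output)
```

View pics/chk10.png

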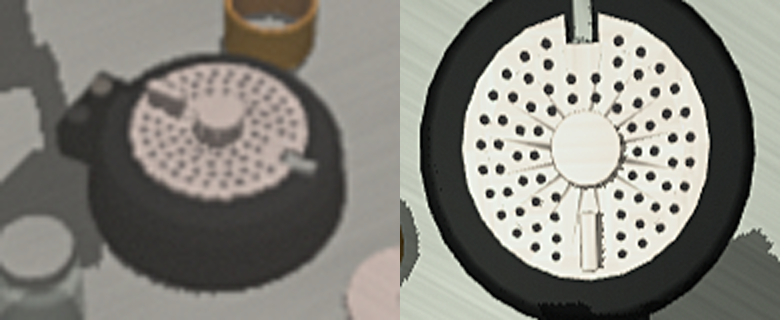

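The disc sits flush and level with the key standing in the notch. The hub shows at (319.5,213) in scene and (318,75) in wrist, against (319.6,212.4) and (318.6,74.5) predicted for z = 0.086. A quick two-view height check, then I'll hand in.

```bash
python3 - <<'E'
from meas import *
w=robot.snapshot("wrist");s=robot.snapshot("scene")
print(tri(w,(318,75),s,(319.5,213)))
o=robot.get_obs();print(o["tool_pos"],o["wrist_force"])
print(robot.close_job())
E
```

```text
(array([ 0.58852581, -0.01276616,  0.08286044]), np.float64(0.0013521300933411076))
[ 0.4851266  -0.0717644   0.21222705] [-0.36740347 -0.52039264  1.15794442]
the job is handed in; nothing more can be done
None
```

The disc is home on the base with its notch around the key, the hand is clear, and I handed the job in at about 14 s. No verdict is reported.

I chose the larger dark grey base and left the green one and the small dark one alone. With the closed fingertip I pushed the lug about 143° clockwise, then pressed the hub down.

**Last checks:**
- **Alignment:** before pressing, the wrist camera put the notch within about 0.3° of the key. Afterwards the key stood in the notch in both the wrist and scene views.
- **Seating:** the hub went from 0.096 to 0.086 m under about 8 N. It then stopped and the force rose to 14 N, as expected when fully home.
- **Level:** the disc looks flush and level in the pictures; I did not measure the tilt.
- **Hand and other things:** the fingertip is about 0.13 m above the disc and 0.12 m to the side, with only noise on the wrist force. The other things look unmoved in the scene picture.

**Disagreements:**
- **Hub height:** the last two-view measurement gave 0.083 m, about 3 mm below the 0.086 m where the finger stopped. I put this down to calibration and pixel picking, since the same method also read 2 mm low at the start.
- **Discarded fits:** two automatic outline fits of the disc were thrown off. The first scene-view fit was wrong and one wrist-view fit was disturbed by shadow, so I used neither.

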